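# Weigh out bench nuts on the spring scale

### The job

Weigh out a set of the big hex nuts: one at a time, thread them over the upright pin on the spring scale's pan and lower each gently until it lies flat on the pan or on the nut below, stopping once the free-standing pan's pointer hangs in the gap between the two prongs of the index fork. Do not drop the nuts on or push the pan down onto its stop, leave the nuts you do not need where they lie, and leave everything else on the bench alone.

Things in the scene. Friction and masses are not known exactly. Their poses are not given: they have to be found in the camera images.
- scale: Spring scale, fixed to the bench: grey base 150 x 120 x 26 mm, origin under its middle; its x axis points along the pointer, from the pan towards the mast (a 9 mm steel post, 118 mm tall, at x = 98, y = 24 mm of the base frame).
- pan (a joint): How far the scale pan has sunk, m: about 0.002 empty, 0.064 on its bottom stop. Moves straight down against a spring of 133 N/m, lightly damped; each nut on it sinks it by about 12 mm (11 to 13, the nuts differ). A held nut that meets the pin's top pushes the pan down as it is lowered; when the hole comes over the pin, the pan springs back up.
- pan_middle (a point): Middle of the top face of the flat round pan (100 mm across, no rim), 115 mm above the bench when pan is 0; sinks with it. On the pan stands a steel pin, 22 mm thick, 64 mm tall, its top edge bevelled 1 mm, but NOT at this point: it is 5 to 8 mm away from it, in any direction, new each time and not measured, so find it by feel or sight. Under 8 N sideways it stays put.
- pointer (a point): Outer end of the pan's pointer, a flat metal blade 18 mm wide and 4 mm thick (this point at mid thickness), 82 mm from the pan's middle and 6 mm below the pan's face; sinks with the pan.
- fork_gap (a point): Middle of the gap of the two-pronged index fork clamped on the scale's mast, just beyond the pointer's end. The prongs lie level, one above the other, 20 mm apart inside; this is the mark. Its height is set differently each time, 24 to 40 mm below the empty pan's pointer. Fixed.
- nut0: Plain steel hex nut lying flat on the bench: 46 mm across flats (53 across corners), 16 mm high, 26 mm hole right through, about 160 g. Origin at the centre of its underside; z up; the flats face along its x axis and every 60 degrees from it. One of five alike.
- nut1: Plain steel hex nut lying flat on the bench: 46 mm across flats (53 across corners), 16 mm high, 26 mm hole right through, about 160 g. Origin at the centre of its underside; z up; the flats face along its x axis and every 60 degrees from it. One of five alike.
- nut2: Plain steel hex nut lying flat on the bench: 46 mm across flats (53 across corners), 16 mm high, 26 mm hole right through, about 160 g. Origin at the centre of its underside; z up; the flats face along its x axis and every 60 degrees from it. One of five alike.
- nut3: Plain steel hex nut lying flat on the bench: 46 mm across flats (53 across corners), 16 mm high, 26 mm hole right through, about 160 g. Origin at the centre of its underside; z up; the flats face along its x axis and every 60 degrees from it. One of five alike.
- nut4: Plain steel hex nut lying flat on the bench: 46 mm across flats (53 across corners), 16 mm high, 26 mm hole right through, about 160 g. Origin at the centre of its underside; z up; the flats face along its x axis and every 60 degrees from it. One of five alike.
- collar: Bystander: round steel shaft collar, 48 mm across, 28 mm hole, 18 mm high (not a nut); origin under its centre.
- knob_blank: Bystander: turned wooden knob, 46 mm across, 46 mm tall; origin under its centre.
- wax_tin: Bystander: metal tin, 48 mm across, 36 mm tall; origin under its centre.
- screwdriver: Bystander: screwdriver lying along its x axis, on the bench's right side.
- glue: Bystander: glue bottle, 60 mm across, 170 mm tall, at the left; origin under its centre.
- offcut: Bystander: wooden offcut 160 x 60 x 30 mm beyond the nuts; origin under its centre.
- mallet: Bystander: hammer lying along its x axis, at the far left.
Things that resemble listed ones, but are neither listed nor needed, are in the scene too. Leave any purple or yellow look-alike of the scale alone.

How it is judged:
By the outcome, as a careful person would: the job done as asked, in the order asked, and still so for the second after the job is handed in, with the robot touching nothing.
It also fails if it takes over 72 s, if anything falls off the work surface, if the arm or the gripper's body presses on something with over 40 N, if the wrist force passes 120 N, or if a joint passes its speed limit or range.

### The arm

A 6-joint arm with a two-finger parallel gripper is mounted at the origin on the work surface. World frame = base frame: x ahead of the robot, y to its left, z up, the work surface at z = 0. Lengths are in mm, angles in degrees, forces in N, time in s.
With the tool pointing down it reaches from about 300 to 850 mm from the base axis. Payload 4.2 kg.
Tool frame: the origin (TCP) lies midway between the tips of the shut fingers; the grasp point (between the pads) lies 19 mm behind it (env.grip_depth is the distance from the TCP to the grasp point, in mm); z points along the fingers, y is the line along which they close (so a half turn about z gives the same grasp; the last joint's range is limited). The gripper opens to 91 mm and grips with 3 to 60 N. Pads are 32 mm wide; open, the fingers measure 118 mm over their backs; the gripper's body (76 mm by 178 mm) begins 60 mm behind the grasp point.
Start: joints at [65.89, 18.312, 89.639, -0, 72.044, -1.146], TCP at [224.343, 529.446, 213.976] pointing down, gripper open.
Joint ranges: [-177.97, 177.97], [-48.28, 115.42], [12.27, 149.76], [-77.06, 257.06], [2.81, 150.46], [-146.56, 146.56]. Speed limits (degrees/s): [147.25, 147.25, 180, 180, 180, 180].

### API

Orientations are given as [roll, pitch, yaw] about the fixed x, y, z axes, in that order (R = Rz(yaw) Ry(pitch) Rx(roll)).
In Python, from workcell import env, eyes gives the robot as it stands.
- The arm moves only by the tool send_rows, never from a script. Its argument "motion" is a list of rows, each a list of 7 numbers: the shift along the world's x, y, z normalised to -1 to 1, where 1 is 0.5 m, then the turn, a rotation vector about the world's x, y, z normalised to -1 to 1, where 1 is 60 degrees, then the opening, from -1 (shut) to 1 (fully open). A call has 1 to 20 rows; each row is the pose to reach, as a shift and turn from the pose commanded when the call began; what a row does not reach only later rows make up. A row lasts 1/8 s, in which the tool goes at most 62.5 mm and 10.7 degrees, less where a joint would pass 70% of its speed; a pose out of reach is approached as far as the arm can. A call with a number of a shift or a turn outside -1 to 1 is refused whole. A call with a gripper value outside its range is refused whole. The fingers move at their own pace and stop on an object; "squeeze" is the grip in N (left out, the last holds). Time passes only in rows, so rows that repeat a pose let the fingers close. It gives the time, the measured TCP pose, the force, the opening and the grip force at its end, in the units of the state.
- env.state(): the state, without advancing time (a new reading comes with each control period).
- eyes.grab_frame(name): name is "side" or "top" or "wrist"; returns a dict with "pixels" (400x640x3 uint8, red, green, blue), "depth" (400x640 float32, mm along the optical axis (not along the pixel's ray), 0 where there is no reading), "fx", "fy", "cx", "cy" (pixels), "R" (3x3) and "t" (3): a world point X has camera coordinates R X + t; the wrist camera has in their place "T_tool_cam" (4x4, takes a point from camera to tool coordinates, whose origin is the TCP and whose axes are the flange's). Camera axes: x right, y down, z forward; pixel columns grow to the right and rows downward; lengths in mm; the calibration is good to about 2 mm. A picture is of the moment at which its call begins: read the wrist's pose just before it.
- env.job_done(): hands the job in; it is judged then, once.
The state is a dict: "time_s": time; "qpos": joint angles; "qvel": joint speeds; "effort": joint torques, N m; "ee_pos": TCP position; "ee_rot": TCP orientation; "force": force on the tool from outside, world axes, zero at the start; "torque": the same for the moment, N m; "gripper_width": finger opening in mm; "gripper_force": force on a finger pad.
Only numpy, scipy, OpenCV 4.12 (cv2) and the standard library are available. Lean on these libraries where they do the work, as an engineer would, in place of code of your own. Each camera call takes 0.05 s, during which the arm holds its last target. There are 200 camera calls.

## Working session

There is one attempt and no reset: what is moved stays moved. The work goes in short steps, Python scripts to look and compute and a tool call to move; the robot and the scene stay as the last step left them, time stands still between calls to the robot, and variables do not carry over. Pictures are saved under pics/ and viewed, at most 10 in all, crops included, and the job is handed in when it is done.

Besides the shell and the picture viewer there is one more tool, called after "Call:" as name(argument=value, ...), one argument or row to a line, values as JSON. send_rows: Moves the arm, as the interface text tells. Its arguments: {"type":"object","properties":{"motion":{"type":"array"},"squeeze":{"type":"number"}},"required":["motion"]}

```bash
mkdir -p pics; ls; python3 - <<'E'
from workcell import env, eyes
import cv2
s=env.state(); print(s)
for n in ("top","side"):
    f=eyes.grab_frame(n); cv2.imwrite(f"pics/{n}0.png",f["pixels"][:,:,::-1])
    print(n,f["fx"],f["fy"],f["cx"],f["cy"],f["R"],f["t"])
E
```

```text
pics
{'time_s': 0.0, 'qpos': array([ 6.58926462e+01,  1.83520306e+01,  8.97073882e+01, -1.12690219e-03,
        7.20440403e+01, -1.14576632e+00]), 'qvel': array([ 0.08190135,  0.04275067, -0.07590895,  0.0213741 ,  0.04207636,
        0.06107732]), 'effort': array([-6.81897618e-04, -4.12478936e+01, -2.31966662e+01,  7.25296210e-02,
        4.58408170e-02, -1.55895227e-04]), 'ee_pos': array([224.10856818, 528.96852394, 213.10972998]), 'ee_rot': array([-1.79896540e+02, -9.97600953e-04,  1.57038760e+02]), 'force': array([ 0.68750056, -0.40883536, -0.48908481]), 'torque': array([ 0.05144034,  0.01010439, -0.05427101]), 'gripper_force': 0.0, 'gripper_width': 91.47970180135879}
top 421.8518907451031 421.8518907451031 324.27961444603403 196.046868378257 [[-0.00142124 -0.99977275  0.02127028]
 [-0.98488696 -0.00228442 -0.17318328]
 [ 0.17319252 -0.02119495 -0.9846599 ]] [  42.31290699  500.00411075 1101.61874886]
side 481.9812005546283 481.9812005546283 323.4018260137247 208.7354467553723 [[ 0.9778678  -0.20867107  0.01519716]
 [-0.12095889 -0.62310992 -0.77272438]
 [ 0.17071473  0.75378406 -0.63455975]] [-466.0782802   174.67403939 1299.97847731]
```

View pics/top0.png

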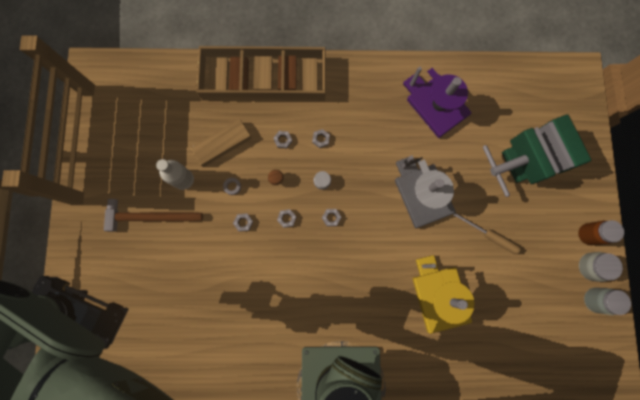

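View pics/side0.png

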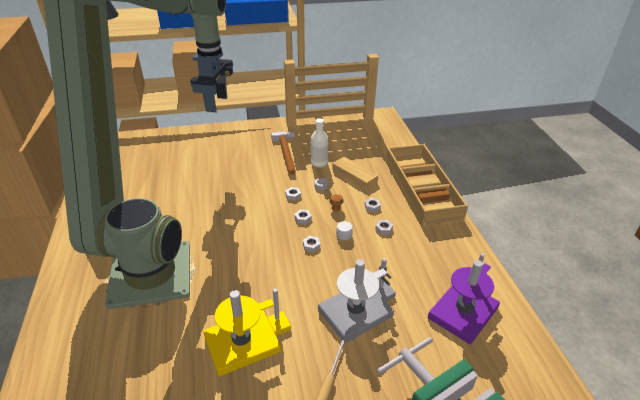

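The top view shows nuts at px (283,138), (321,138), (244,222), (287,217) and (332,217), the collar at (232,185) and the grey scale at about (432,188). The side view agrees.

```bash
cat > h.py <<'E'
import numpy as np, cv2
from workcell import env, eyes
def ray(f,u,v,z):
    R=np.array(f["R"]);t=np.array(f["t"]);c=-R.T@t
    d=R.T@np.array([(u-f["cx"])/f["fx"],(v-f["cy"])/f["fy"],1]); return c+d*(z-c[2])/d[2]
def proj(f,X):
    p=np.array(f["R"])@X+f["t"]; return np.array([f["fx"]*p[0]/p[2]+f["cx"],f["fy"]*p[1]/p[2]+f["cy"]])
def cloud(f):
    d=f["depth"];v,u=np.indices(d.shape)
    P=np.stack([(u-f["cx"])/f["fx"]*d,(v-f["cy"])/f["fy"]*d,d],-1)
    return (P-np.array(f["t"]))@np.array(f["R"])
E
python3 - <<'E'
from h import *
f=eyes.grab_frame("top"); g=eyes.grab_frame("side")
im=f["pixels"]; P=cloud(f); np.set_printoptions(precision=1,suppress=True)
for u,v in [(283,138),(321,138),(244,222),(287,217),(332,217),(232,185)]:
    w=slice(v-13,v+14),slice(u-13,u+14); q=P[w]; 
    m=((q[...,2]>9)&(q[...,2]<26)).astype(np.uint8)
    px=im[w].astype(int); m2=((px.max(-1)-px.min(-1)<30)&(px.mean(-1)>70)).astype(np.uint8)
    out=[]
    for mm in (m,m2):
        c=max(cv2.findContours(mm,0,1)[0],key=cv2.contourArea); (a,b),s,th=cv2.minAreaRect(c)
        M=cv2.moments(cv2.convexHull(c)); a,b=M['m10']/M['m00'],M['m01']/M['m00']
        out+=[ray(f,u-13+a,v-13+b,16)[:2],cv2.contourArea(c)]
    print((u,v),*out)
for n,(F,x,y) in {"top":(f,375,135),"side":(g,315,240)}.items():
    c=F["pixels"][y:y+100,x:x+100]; c=cv2.resize(c,(400,400),interpolation=cv2.INTER_CUBIC)
    globals()[n]=c
cv2.imwrite("pics/sc.png",np.hstack([top,side])[:,:,::-1])
c=np.hstack([im[120:240,215:355]])
cv2.imwrite("pics/nuts.png",cv2.resize(c,(700,600),interpolation=cv2.INTER_CUBIC)[:,:,::-1])
for F in(f,g):
    P=cloud(F)
    for lo,hi in((108,116),(170,182)):
        m=(P[...,2]>lo)&(P[...,2]<hi)&(P[...,0]>420)&(P[...,0]<640)&(P[...,1]<-150)&(P[...,1]>-420); print(lo,m.sum(),P[m].mean(0),P[m].min(0),P[m].max(0))
E
```

```text
(283, 138) [667.8 160.7] 204.0 [668.  159.7] 193.5
(321, 138) [671.5  51.5] 202.5 [672.3  51.2] 199.0
(244, 222) [430.9 265.8] 228.0 [432.  264.8] 219.0
(287, 217) [441.9 146.4] 222.0 [442.8 145.4] 211.5
(332, 217) [445.4  23. ] 208.0 [444.9  21.9] 212.0
(232, 185) [531.8 299.2] 213.5 [523.3 297.6] 54.5
108 1023 [ 508.3 -235.5  112.6] [ 457.  -287.3  108. ] [ 590.6 -176.7  116. ]
170 68 [ 508.2 -233.   176.5] [ 498.  -244.5  171. ] [ 519.9 -223.1  181.2]
108 830 [ 510.6 -241.3  113.7] [ 456.6 -289.5  108. ] [ 594.2 -179.2  116. ]
170 72 [ 508.3 -236.9  177.2] [ 498.6 -247.2  170.1] [ 519.  -223.3  181.8]
```

View pics/sc.png

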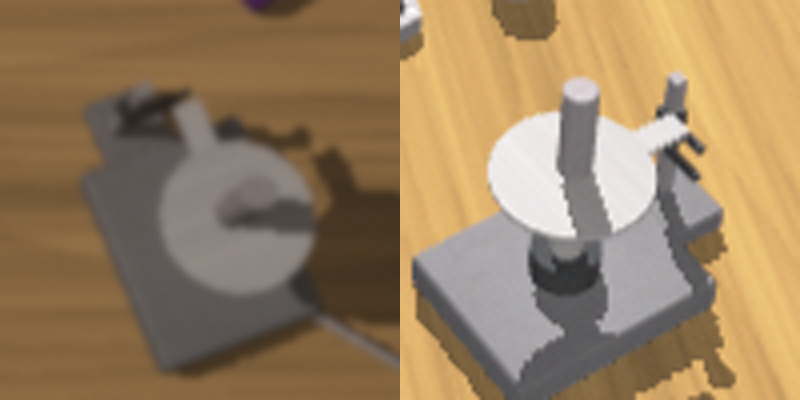

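View pics/nuts.png

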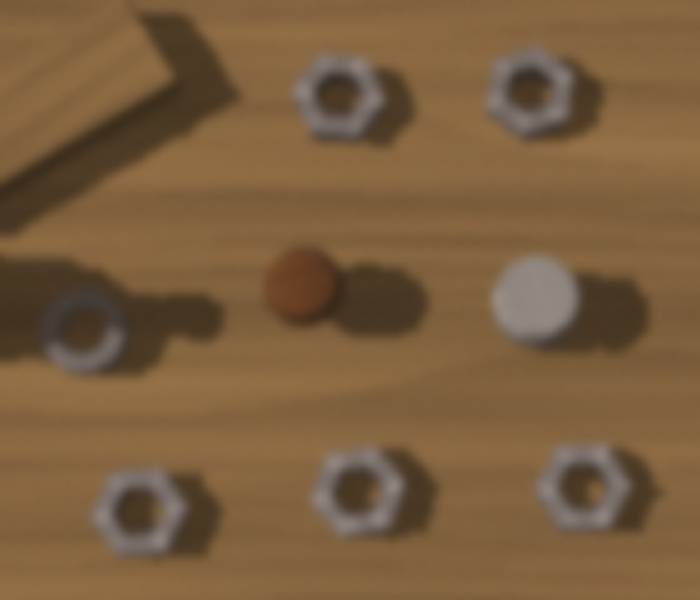

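The crops show the nuts, the knob (300,285) and the tin (535,298). The scale crop shows the bare pin, with the pointer sitting above the dark fork. I'll go to the nearest front-row nut at (445,23) and look with the wrist camera.

Call:
send_rows(
  motion=[
    [0.442,-1,-0.12,0,0,-0.117,1],
    [0.442,-1,-0.12,0,0,-0.117,1],
    [0.442,-1,-0.12,0,0,-0.117,1],
    [0.442,-1,-0.12,0,0,-0.117,1],
    [0.442,-1,-0.12,0,0,-0.117,1],
    [0.442,-1,-0.12,0,0,-0.117,1],
    [0.442,-1,-0.12,0,0,-0.117,1],
    [0.442,-1,-0.12,0,0,-0.117,1],
    [0.442,-1,-0.12,0,0,-0.117,1],
    [0.442,-1,-0.12,0,0,-0.117,1],
    [0.442,-1,-0.12,0,0,-0.117,1],
    [0.442,-1,-0.12,0,0,-0.117,1],
  ],
)

```text
time_s: 1.7
ee_pos: [444.9, 30.5, 154.1]
ee_rot: [180.0, -0.0, 150.1]
force: [-0.1, -0.0, 1.3]
gripper_width: 91.3
gripper_force: 0.0
```

```bash
cat >> h.py <<'E'
from scipy.spatial.transform import Rotation as Ro
def wrist():
    s=env.state(); f=eyes.grab_frame("wrist"); T=np.eye(4); T[:3,:3]=Ro.from_euler("xyz",s["ee_rot"],degrees=True).as_matrix(); T[:3,3]=s["ee_pos"]
    W=np.linalg.inv(T@f["T_tool_cam"]); f["R"]=W[:3,:3]; f["t"]=W[:3,3]; return s,f
def nut(f,guess,z=16,r=40):
    """centre and flat-normal direction of nut near guess, by depth mask and rays to its top plane"""
    P=cloud(f); m=((abs(P[...,2]-z)<6)&(np.hypot(P[...,0]-guess[0],P[...,1]-guess[1])<r)).astype(np.uint8)
    c=max(cv2.findContours(m,0,1)[0],key=cv2.contourArea); h=cv2.convexHull(c)[:,0]
    X=np.array([ray(f,u,v,z)[:2] for u,v in h]).astype(np.float32)
    M=cv2.moments(X); C=np.array([M["m10"],M["m01"]])/M["m00"]
    a=np.arange(0,180,1.); w=[np.ptp(X@[np.cos(t),np.sin(t)]) for t in np.radians(a)]
    w=np.array(w); s=w.reshape(3,60).sum(0); s=np.convolve(np.r_[s[-4:],s,s[:4]],np.ones(9)/9,"valid")
    return C,a[s.argmin()],w.min(),w.max()
E
python3 - <<'E'
from h import *
s,f=wrist(); print(s["time_s"],s["ee_pos"],s["ee_rot"]); print(nut(f,(445,23)))
cv2.imwrite("pics/w1.png",f["pixels"][:,:,::-1])
g=eyes.grab_frame("top"); 
for p in [(668,160),(672,51),(432,265),(442,146),(445,22)]: print(nut(g,p))
E
```

```text
1.7 [444.89053348  30.54714484 154.08192017] [ 1.79982656e+02 -1.13788690e-02  1.50117607e+02]
(array([445.55534445,  24.01894033]), np.float64(1.0), np.float64(45.67214106285729), np.float64(53.40326073371821))
(array([668.685187  , 160.51793977]), np.float64(54.0), np.float64(45.56747388471918), np.float64(51.54531556420062))
(array([671.93809396,  51.57860808]), np.float64(22.0), np.float64(45.45712668389834), np.float64(51.68223832774322))
(array([431.13773008, 266.12734223]), np.float64(5.0), np.float64(45.8182828588117), np.float64(52.12914676284706))
(array([442.34584958, 146.56731335]), np.float64(10.0), np.float64(45.31221083621429), np.float64(50.540333975811336))
(array([431.89934515,  31.8709071 ]), np.float64(0.0), np.float64(14.511207533138702), np.float64(44.34671255710856))
```

View pics/w1.png

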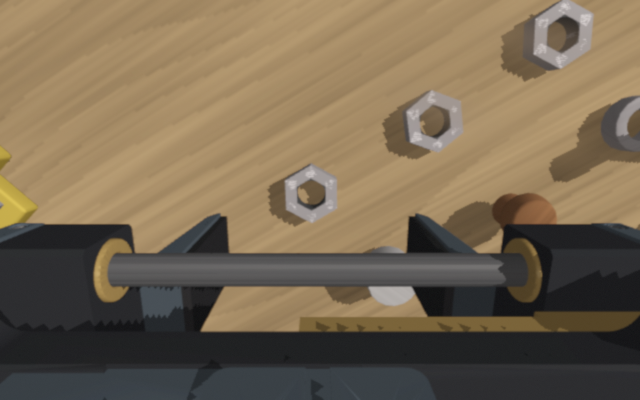

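The wrist view shows the nut at px (311,193), measured at (445.6, 24.0) with its flat normal at 61°. I'll descend and grip.

Call:
send_rows(
  motion=[
    [0.001,-0.013,-0.12,0,0,0.017,1],
    [0.001,-0.013,-0.22,0,0,0.017,1],
    [0.001,-0.013,-0.28,0,0,0.017,1],
    [0.001,-0.013,-0.299,0,0,0.017,1],
    [0.001,-0.013,-0.299,0,0,0.017,1],
    [0.001,-0.013,-0.299,0,0,0.017,-1],
    [0.001,-0.013,-0.299,0,0,0.017,-1],
    [0.001,-0.013,-0.299,0,0,0.017,-1],
    [0.001,-0.013,-0.299,0,0,0.017,-1],
    [0.001,-0.013,-0.299,0,0,0.017,-1],
  ],
  squeeze=25,
)

```text
time_s: 3.05
ee_pos: [445.9, 22.9, 4.6]
ee_rot: [180.0, 0.0, 151.0]
force: [-0.2, -0.6, 1.3]
gripper_width: 45.8
gripper_force: 25.0
```

```bash
cat >> h.py <<'E'
def pin(f,ztop=177):
    """pin-top centre: depth mask near top, extremes cast onto ztop"""
    P=cloud(f); m=((P[...,2]>ztop-5)&(P[...,2]<ztop+5)&(np.hypot(P[...,0]-508,P[...,1]+236)<22)).astype(np.uint8)
    c=max(cv2.findContours(m,0,1)[0],key=cv2.contourArea)
    (u,v),(a,b),_=cv2.minAreaRect(c); return ray(f,u,v,ztop)[:2],(u,v),(a,b),cv2.boundingRect(c)
E
python3 - <<'E'
from h import *
for n in("top","side"):
    f=eyes.grab_frame(n); print(n,pin(f)); 
    q,(u,v),_,_=pin(f); u,v=int(u),int(v); print(f["pixels"][v-7:v+12,u-9:u+10].mean(-1).astype(int)); print(cloud(f)[v-7:v+12,u-9:u+10,2].astype(int))
    P=cloud(f); m=(abs(P[...,2]-113)<3)&(np.hypot(P[...,0]-505,P[...,1]+238)<70); m=m.astype(np.uint8)
    c=max(cv2.findContours(m,0,1)[0],key=cv2.contourArea); h=cv2.convexHull(c)[:,0]; X=np.array([ray(f,*p,113)[:2] for p in h]); print(X.round(0).tolist())
E
```

```text
top (array([ 507.90422089, -233.35663929]), (439.5, 183.5), (8.485280990600586, 8.485280990600586), (435, 179, 10, 10))
[[142 142 142 142 142 142 141 141 140 140 140 142 142 143 142 140 135 127
  116]
 [142 142 142 141 140 140 139 139 139 139 139 141 143 143 144 143 142 137
  127]
 [141 140 140 139 138 138 137 136 135 135 135 138 141 143 143 144 142 141
  136]
 [140 139 139 139 138 134 131 130 129 128 129 131 135 139 142 143 143 143
  141]
 [139 140 139 138 134 129 125 124 123 124 125 126 128 132 139 142 143 144
  144]
 [139 138 136 133 128 125 124 123 122 122 123 123 124 128 135 142 144 143
  143]
 [138 134 128 123 120 121 124 124 122 122 123 124 124 125 132 139 141 141
  141]
 [135 126 118 115 116 119 124 124 122 122 122 123 123 124 126 131 134 134
  134]
 [128 120 114 112 113 116 121 122 122 121 121 122 121 116 112 113 113 114
  117]
 [121 115 111 111 109 111 114 116 119 119 118 116 112 102  92  89  89  89
   92]
 [115 111 109 107 103 102 103 105 108 110 107 103  97  87  80  77  76  77
   78]
 [111 107 104 100  96  92  88  87  89  89  89  86  82  78  76  75  75  75
   76]
 [107 10
[... 5681 characters left out ...]
4 116 157 157 161 162 163 161 163 160 159 115 113 114 114 115
    0]
 [115 113 114 114 150 154 154 158 158 160 966 158 155 112 113 114 114 116
  115]
 [114 115 113 115 149 152 151 155 153 155 157 155 148 114 113 112 113 113
  114]
 [117 115 113 117 145 149 153 152 152 151 151 153 149 114 113 112 113 115
  113]
 [116 120 115 114 143 144 148 154 151 148 151 145 143 115 112 116 111 114
  116]]
[[510.0, -190.0], [566.0, -208.0], [570.0, -219.0], [570.0, -226.0], [548.0, -266.0], [544.0, -271.0], [528.0, -283.0], [512.0, -289.0], [481.0, -283.0], [475.0, -279.0], [468.0, -271.0], [458.0, -251.0], [457.0, -238.0], [462.0, -217.0], [465.0, -211.0], [472.0, -203.0], [482.0, -195.0], [501.0, -188.0]]
```

Call:
send_rows(
  motion=[
    [0,0,0.1,0,0,0,-1],
    [0.02,-0.08,0.2,0,0,0,-1],
    [0.04,-0.16,0.3,0,0,0,-1],
    [0.06,-0.24,0.395,0,0,0,-1],
    [0.09,-0.36,0.395,0,0,0,-1],
    [0.115,-0.46,0.395,0,0,0,-1],
    [0.127,-0.513,0.395,0,0,0,-1],
    [0.127,-0.513,0.395,0,0,0,-1],
    [0.127,-0.513,0.395,0,0,0,-1],
    [0.127,-0.513,0.395,0,0,0,-1],
  ],
)

```text
time_s: 4.4
ee_pos: [509.0, -232.3, 201.9]
ee_rot: [180.0, -0.0, 151.1]
force: [0.4, 0.1, -1.4]
gripper_width: 45.7
gripper_force: 25.0
```

```bash
python3 - <<'E'
from h import *
s,f=wrist(); print(s["time_s"],s["ee_pos"],s["force"])
g=eyes.grab_frame("side")
a=cv2.resize(f["pixels"],(480,300)); b=cv2.resize(g["pixels"][190:310,300:420],(320,320),interpolation=cv2.INTER_CUBIC)
o=np.zeros((320,800,3),np.uint8); o[:300,:480]=a; o[:,480:]=b
cv2.imwrite("pics/p1.png",o[:,:,::-1])
for F,z in((g,None),): 
    T=eyes.grab_frame("top")
    for n,F in(("side",g),("top",T)): print(n,"proj tcp-4",proj(F,s["ee_pos"]+[0,0,-4]))
E
```

```text
4.4 [ 509.02882303 -232.32595271  201.89350194] [ 0.44305295  0.10800424 -1.43593241]
side proj tcp-4 [360.30848564 255.30597859]
top proj tcp-4 [441.60293219 181.24902427]
```

View pics/p1.png

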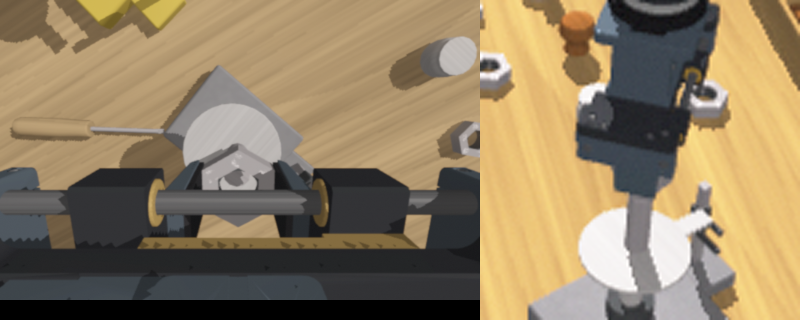

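The wrist view shows the held nut with the pin visible through its hole, near px (238,182) in the scaled picture. I'll zoom in on that.

```bash
python3 - <<'E'
from h import *
s,f=wrist(); print(s["ee_pos"])
c=f["pixels"][185:270,255:385]
d=f["depth"][185:270,255:385]; P=cloud(f)[185:270,255:385]
np.savez("pics/c.npz",px=f["pixels"],P=cloud(f))
cv2.imwrite("pics/p2.png",cv2.resize(c,None,fx=6,fy=6,interpolation=cv2.INTER_CUBIC)[:,:,::-1])
z=P[...,2]; 
for lo,hi in((172,182),(208,218)):
    m=(z>lo)&(z<hi); print(lo,m.sum(),P[m].mean(0),P[m].min(0),P[m].max(0))
print(proj(f,np.array([508.5,-233.2,177])),proj(f,s["ee_pos"]+[-.7,.4,11.5]),proj(f,s["ee_pos"]+[-.7,.4,-4.5]))
E
```

```text
[ 509.29674119 -232.70798615  202.17543785]
172 512 [ 512.88604701 -234.76058955  177.736497  ] [ 506.02592129 -243.89926404  175.80816638] [ 520.21622592 -225.20867659  179.61623602]
208 3296 [ 497.31125563 -225.39905622  213.99846679] [ 479.32830697 -252.31458163  208.02282384] [ 519.29285777 -196.20686581  217.94510135]
[315.29178294 229.06315304] [316.66472515 252.3826546 ] [316.68380158 240.84055027]
```

View pics/p2.png

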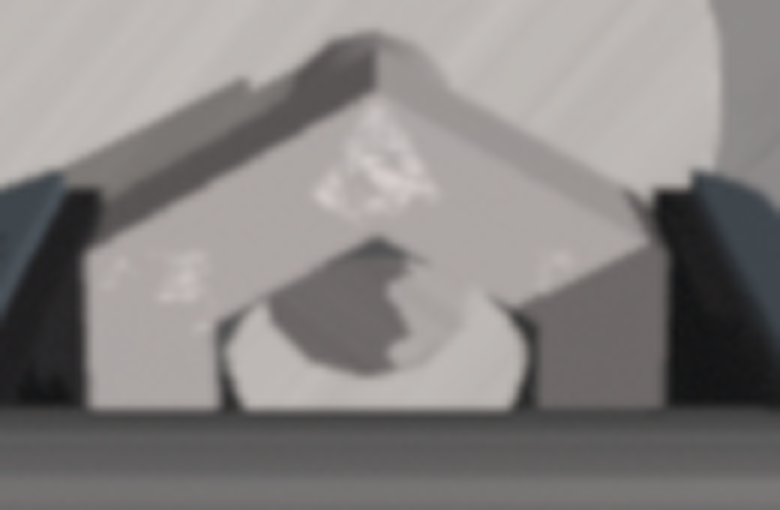

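```bash
python3 - <<'E'
from h import *
from scipy.optimize import least_squares
s,f=wrist(); p=s["ee_pos"]; print(p)
c=lambda x,y:(x/6+255-.42,y/6+185-.42)
A=np.array([ray(f,*c(*q),177)[:2] for q in [(285,318),(320,358),(372,377),(420,360),(455,315),(468,295),(268,295)]])
r=least_squares(lambda v:np.hypot(*(A-v).T)-11,A.mean(0)); print("pin",r.x,r.fun)
ax=np.array([-.875,.485])
k=[ray(f,*c(*q),p[2]+11.4)[:2]-p[:2] for q in [(376,88),(88,250),(660,242)]]
u=np.array([np.cos(np.radians(61)),np.sin(np.radians(61))])
for q in k: print(q,"along pads",q@ax,"along close",q@u)
E
```

```text
[ 509.33428929 -232.85029803  202.15181913]
pin [ 508.2637085  -232.68431771] [-0.91280315  0.09777349  0.99453467  0.38533258 -0.90177982 -0.69224908
 -0.53875524]
[-23.73845665  13.43780094] along pads 27.288483025644528 along close 0.24433336713657738
[-23.20677362 -12.9525151 ] along pads 14.02395709589193 along close -22.579392065563123
[-1.85614   27.0794649] along pads 14.757662978997823 along close 22.784359130813517
```

The nut offset in the grip is about (-0.7, 0.4). The nut centre is within about 0.5 mm of the pin, so I'll lower it partway over the pin and check the pan.

Call:
send_rows(
  motion=[
    [0,0,-0.015,0,0,0,-1],
    [0,0,-0.03,0,0,0,-1],
    [0,0,-0.04,0,0,0,-1],
    [0,0,-0.05,0,0,0,-1],
    [0,0,-0.06,0,0,0,-1],
    [0,0,-0.07,0,0,0,-1],
    [0,0,-0.08,0,0,0,-1],
    [0,0,-0.08,0,0,0,-1],
  ],
)

```text
time_s: 5.65
ee_pos: [509.1, -233.4, 161.5]
ee_rot: [180.0, -0.1, 151.0]
force: [0.8, 0.4, -2.1]
gripper_width: 45.8
gripper_force: 25.0
```

```bash
cat >> h.py <<'E'
def panz():
    g=eyes.grab_frame("side"); P=cloud(g); d=np.hypot(P[...,0]-507,P[...,1]+238)
    m=(d<50)&(P[...,2]>60)&(P[...,2]<120)&(g["pixels"].mean(-1)>200); z=P[m][:,2]; return np.median(z),m.sum(),g
E
python3 - <<'E'
from h import *
s=env.state(); z,n,g=panz(); print(s["ee_pos"],s["force"],z,n)
E
```

```text
[ 509.10187442 -233.40352897  161.49418609] [ 0.80635959  0.39897992 -2.1154624 ] 114.79073054633531 612
```

The pan is still at its empty height, so the nut is threaded. I'll lower it gently until the spring carries it.

Call:
send_rows(
  motion=[
    [0,0,-0.03,0,0,0,-1],
    [0,0,-0.055,0,0,0,-1],
    [0,0,-0.07,0,0,0,-1],
    [0,0,-0.08,0,0,0,-1],
    [0,0,-0.087,0,0,0,-1],
    [0,0,-0.093,0,0,0,-1],
    [0,0,-0.099,0,0,0,-1],
    [0,0,-0.105,0,0,0,-1],
    [0,0,-0.11,0,0,0,-1],
    [0,0,-0.114,0,0,0,-1],
    [0,0,-0.114,0,0,0,-1],
  ],
)

```text
time_s: 7.08
ee_pos: [509.5, -233.6, 105.0]
ee_rot: [180.0, 0.0, 151.0]
force: [-1.0, 0.2, 0.4]
gripper_width: 45.5
gripper_force: 25.0
```

```bash
python3 - <<'E'
from h import *
s=env.state(); z,n,g=panz(); print(s["ee_pos"],s["force"],z,n)
E
```

```text
[ 509.47937424 -233.61464963  104.97185634] [-0.99068885  0.21980311  0.36736113] 101.93683162784713 226
```

Call:
send_rows(
  motion=[
    [0,0,0,0,0,0,0.1],
    [0,0,0,0,0,0,0.4],
    [0,0,0.01,0,0,0,0.5],
    [0,0,0.09,0,0,0,0.6],
    [0,0,0.2,0,0,0,0.6],
    [0,0.02,0.21,0,0,0.05,1],
    [-0.03,0.14,0.21,0,0,0.15,1],
    [-0.06,0.26,0.21,0,0,0.15,1],
    [-0.08,0.38,0.18,0,0,0.15,1],
    [-0.1,0.5,0.15,0,0,0.15,1],
    [-0.12,0.62,0.1,0,0,0.15,1],
    [-0.134,0.73,0.09,0,0,0.15,1],
    [-0.134,0.768,0.09,0,0,0.15,1],
    [-0.134,0.768,0.09,0,0,0.15,1],
    [-0.134,0.768,0.09,0,0,0.15,1],
    [-0.134,0.768,0.09,0,0,0.15,1],
  ],
)

```text
time_s: 9.12
ee_pos: [442.3, 149.5, 149.9]
ee_rot: [-180.0, -0.0, 160.0]
force: [-0.9, 0.1, 0.1]
gripper_width: 91.2
gripper_force: 0.0
```

```bash
python3 - <<'E'
from h import *
s,f=wrist(); print(s["time_s"],s["ee_pos"],s["ee_rot"]); print(nut(f,(442.4,146.6)))
z,n,g=panz(); print(z,n)
cv2.imwrite("pics/s2.png",cv2.resize(g["pixels"][230:350,310:430],(600,600),interpolation=cv2.INTER_CUBIC)[:,:,::-1])
E
```

```text
9.125 [442.30199078 149.4629267  149.918341  ] [-1.79986826e+02 -6.19393459e-03  1.59960415e+02]
(array([443.12805919, 147.98162172]), np.float64(11.0), np.float64(45.634674164731734), np.float64(53.558514629587364))
102.49227693006601 567
```

View pics/s2.png

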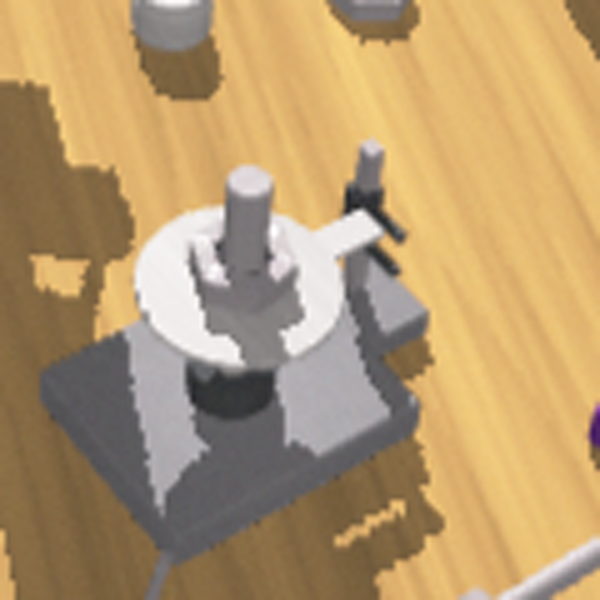

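The nut lies flat on the pan and the pointer (375,220) is level with the upper prong (400,238) or just above it, so more nuts are needed. I'll take nut two.

Call:
send_rows(
  motion=[
    [0.002,-0.005,-0.12,0,0,0.017,1],
    [0.002,-0.005,-0.22,0,0,0.017,1],
    [0.002,-0.005,-0.275,0,0,0.017,1],
    [0.002,-0.005,-0.291,0,0,0.017,1],
    [0.002,-0.005,-0.291,0,0,0.017,1],
    [0.002,-0.005,-0.291,0,0,0.017,-1],
    [0.002,-0.005,-0.291,0,0,0.017,-1],
    [0.002,-0.005,-0.291,0,0,0.017,-1],
    [0.002,-0.005,-0.291,0,0,0.017,-1],
    [0.002,-0.005,-0.291,0,0,0.017,-1],
  ],
)

```text
time_s: 10.48
ee_pos: [443.3, 147.9, 4.6]
ee_rot: [180.0, 0.0, 161.1]
force: [-0.4, 0.2, 1.8]
gripper_width: 45.6
gripper_force: 25.0
```

Call:
send_rows(
  motion=[
    [0,0,0.1,0,0,0,-1],
    [0.02,-0.1,0.16,0,0,0,-1],
    [0.04,-0.21,0.22,0,0,0,-1],
    [0.06,-0.32,0.28,0,0,0,-1],
    [0.08,-0.43,0.34,0,0,0,-1],
    [0.1,-0.54,0.38,0,0,0,-1],
    [0.12,-0.65,0.38,0,0,0,-1],
    [0.131,-0.73,0.38,0,0,0,-1],
    [0.131,-0.762,0.38,0,0,0,-1],
    [0.131,-0.762,0.37,0,0,0,-1],
    [0.131,-0.762,0.36,0,0,0,-1],
    [0.131,-0.762,0.355,0,0,0,-1],
    [0.131,-0.762,0.35,0,0,0,-1],
  ],
)

```text
time_s: 12.1
ee_pos: [508.9, -232.1, 179.4]
ee_rot: [180.0, -0.0, 161.1]
force: [0.0, -0.0, -1.7]
gripper_width: 45.6
gripper_force: 25.0
```

```bash
cat > chk.py <<'E'
from h import *
s,f=wrist(); p=s["ee_pos"]; print(s["time_s"],p,s["force"])
z,n,g=panz(); print(z,n)
cv2.imwrite("pics/p3.png",cv2.resize(f["pixels"][185:270,255:385],None,fx=6,fy=6,interpolation=cv2.INTER_CUBIC)[:,:,::-1])
# pin-top points seen through the hole / pin estimate
P=cloud(f); m=(abs(P[...,2]-165)<5)&(np.hypot(P[...,0]-508.5,P[...,1]+233)<20); print(m.sum(),P[m].mean(0) if m.sum() else "")
E
python3 chk.py
```

```text
12.1 [ 508.89148716 -232.09905897  179.38935305] [ 4.63540358e-02 -1.17232392e-03 -1.65291482e+00]
102.72027515722414 590
741 [ 511.2478692  -233.34881232  165.45710844]
```

Call:
send_rows(
  motion=[
    [0,0,0,0,0,0,-1],
    [0,0,0,0,0,0,-1],
    [0,0,-0.012,0,0,0,-1],
    [0,0,-0.024,0,0,0,-1],
    [0,0,-0.036,0,0,0,-1],
    [0,0,-0.048,0,0,0,-1],
    [0,0,-0.06,0,0,0,-1],
    [0,0,-0.06,0,0,0,-1],
  ],
)

```text
time_s: 13.2
ee_pos: [508.5, -232.9, 148.9]
ee_rot: [180.0, -0.1, 161.1]
force: [0.4, 0.2, -1.7]
gripper_width: 46.0
gripper_force: 25.0
```

```bash
python3 - <<'E'
from h import *
s=env.state(); z,n,g=panz(); print(s["ee_pos"],s["force"],z,n)
E
```

```text
[ 508.54155446 -232.88231745  148.8582619 ] [ 0.42772797  0.2197394  -1.66735349] 102.44014421275205 464
```

Call:
send_rows(
  motion=[
    [0,0,-0.02,0,0,0,-1],
    [0,0,-0.035,0,0,0,-1],
    [0,0,-0.045,0,0,0,-1],
    [0,0,-0.052,0,0,0,-1],
    [0,0,-0.058,0,0,0,-1],
    [0,0,-0.064,0,0,0,-1],
    [0,0,-0.07,0,0,0,-1],
    [0,0,-0.075,0,0,0,-1],
    [0,0,-0.079,0,0,0,-1],
    [0,0,-0.079,0,0,0,-1],
  ],
)

```text
time_s: 14.5
ee_pos: [508.9, -233.1, 110.0]
ee_rot: [180.0, 0.0, 161.1]
force: [0.2, -0.1, -0.2]
gripper_width: 45.4
gripper_force: 25.0
```

```bash
python3 - <<'E'
from h import *
s=env.state(); z,n,g=panz(); print(s["ee_pos"],s["force"],z,n)
E
```

```text
[ 508.93998963 -233.0878333   109.95950616] [ 0.16420427 -0.05608692 -0.23619591] 90.97844512570114 292
```

Call:
send_rows(
  motion=[
    [0,0,0,0,0,0,0.1],
    [0,0,0,0,0,0,0.4],
    [0,0,0.01,0,0,0,0.5],
    [0,0,0.09,0,0,0,0.6],
    [0,0,0.18,0,0,0,0.6],
    [0,0.02,0.19,0,0,-0.05,1],
    [-0.03,0.14,0.19,0,0,-0.1,1],
    [-0.06,0.26,0.19,0,0,-0.1,1],
    [-0.08,0.38,0.18,0,0,-0.1,1],
    [-0.1,0.5,0.15,0,0,-0.1,1],
    [-0.12,0.62,0.1,0,0,-0.1,1],
    [-0.14,0.74,0.08,0,0,-0.1,1],
    [-0.15,0.86,0.08,0,0,-0.1,1],
    [-0.156,0.96,0.08,0,0,-0.1,1],
    [-0.156,1,0.08,0,0,-0.1,1],
    [-0.156,1,0.08,0,0,-0.1,1],
    [-0.156,1,0.08,0,0,-0.1,1],
  ],
)

```text
time_s: 16.68
ee_pos: [430.9, 265.5, 150.0]
ee_rot: [-179.9, 0.0, 155.0]
force: [0.2, -0.9, -0.5]
gripper_width: 91.1
gripper_force: 0.0
```

```bash
python3 - <<'E'
from h import *
s,f=wrist(); print(s["time_s"],s["ee_pos"],s["ee_rot"]); print(nut(f,(431.5,266.5)))
z,n,g=panz(); print(z,n)
cv2.imwrite("pics/s3.png",cv2.resize(g["pixels"][245:305,350:410],(600,600),interpolation=cv2.INTER_CUBIC)[:,:,::-1])
P=cloud(g)
# pointer tip and prong pixels: heights in region beyond pan edge
px=g["pixels"].mean(-1); m=(px<60)&(P[...,2]>60)&(P[...,2]<120)&(P[...,0]>540)&(P[...,0]<640)&(P[...,1]<-150)&(P[...,1]>-260)
for v,u in np.argwhere(m): print(u,v,P[v,u].round(0),int(px[v,u]),end="; ")
E
```

```text
16.675 [430.85096835 265.48281836 149.96188245] [-1.79945026e+02  4.49944699e-03  1.54995083e+02]
(array([431.96809965, 267.85842958]), np.float64(5.0), np.float64(45.914807842444475), np.float64(52.801104047902356))
89.9072325487364 326
381 268 [ 582. -186.   95.] 59; 379 269 [ 579. -180.   85.] 51; 380 269 [ 581. -183.   87.] 51; 382 269 [ 584. -189.   93.] 57; 384 269 [ 590. -188.   91.] 55; 385 269 [ 593. -185.   87.] 57; 379 270 [ 579. -182.   84.] 48; 380 270 [ 581. -184.   85.] 52; 381 270 [ 582. -188.   89.] 56; 382 270 [ 584. -190.   91.] 51; 383 270 [ 587. -189.   89.] 54; 384 270 [ 588. -192.   92.] 54; 379 271 [ 580. -181.   78.] 51; 380 271 [ 583. -181.   78.] 52; 381 271 [ 583. -185.   82.] 52; 382 271 [ 584. -190.   87.] 55; 383 271 [ 586. -193.   89.] 55; 384 271 [ 586. -198.   95.] 54; 379 272 [ 580. -182.   76.] 49; 380 272 [ 581. -186.   80.] 50; 381 272 [ 583. -188.   81.] 52; 382 272 [ 584. -190.   83.] 54; 383 272 [ 585. -196.   89.] 51; 384 272 [ 587. -197.   90.] 54; 385 272 [ 589. -198.   91.] 55; 379 273 [ 579. -185.   75.] 51; 380 273 [ 581. -187.   77.] 51; 381 273 [ 582. -190.   80.] 50; 382 273 [ 585. -189.   78.] 54; 383 273 [ 588. -190.   79.] 51; 384 273 [ 587. -197.   87.] 53; 385 273 [ 587. -203.   92.] 53; 386 273 [ 589. -205.   94.] 57; 379 274 [ 579. -185.   72.] 49; 380 274 [ 581. -187.   73.] 52; 381 274 [ 583. -190.   76.] 55; 382 274 [ 585. -189.   75.] 53; 383 274 [ 589. -187.   71.] 54; 384 274 [ 592. -185.   70.] 50; 385 274 [ 588. -203.   89.] 55; 386 274 [ 589. -206.   92.] 54; 383 275 [ 589. -188.   69.] 52; 387 275 [ 591. -208.   90.] 58; 387 282 [ 592. -211.   67.] 55; 387 283 [ 593. -210.   63.] 56;
```

View pics/s3.png

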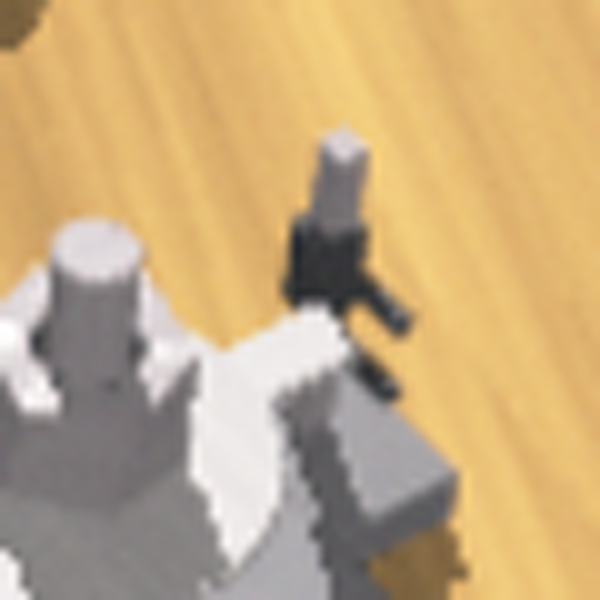

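Two nuts are on. The pointer end (350,350) now seems to be in or near the gap between the prongs, whose tips are at (400,322) and (390,385). I'll measure this precisely before going on.

```bash
python3 - <<'E'
from h import *
np.set_printoptions(precision=1,suppress=True,linewidth=200)
G=[eyes.grab_frame("side") for _ in range(12)]; g=G[0]
D=np.stack([x["depth"] for x in G]); g["depth"]=np.median(D,0); px=np.mean([x["pixels"] for x in G],0).mean(-1)
np.savez("side2.npz",d=g["depth"],px=px,fx=g["fx"],fy=g["fy"],cx=g["cx"],cy=g["cy"],R=g["R"],t=g["t"])
P=cloud(g)
C=np.array([507,-238.]); q=P[...,:2]-C; d=np.hypot(q[...,0],q[...,1])
m=(px>200)&(d>56)&(d<90)&(P[...,2]>70)&(P[...,2]<100)&(q[...,0]>0)&(q[...,1]>0)
a=q[m].mean(0); th=np.arctan2(a[1],a[0]); print("axis deg",np.degrees(th),m.sum(),"pointer top z",P[m][:,2].mean(),np.median(P[m][:,2]),"max r",d[m].max())
mp=(px>200)&(d<48)&(P[...,2]>80)&(P[...,2]<97); print("pan z",np.median(P[mp][:,2]),mp.sum())
ex=np.array([np.cos(th),np.sin(th)]);ey=np.array([-ex[1],ex[0]])
for v in range(262,290):
    print(v,*[f"{u}:{int(px[v,u])}({q[v,u]@ex:.0f},{q[v,u]@ey:.0f},{P[v,u,2]:.0f})" for u in range(380,394) if P[v,u,2]>40 and abs(q[v,u]@ey)<40])
E
```

```text
axis deg 20.74065079777772 54 pointer top z 85.9030258532923 85.84374997685731 max r 80.22185802971576
pan z 89.8211974377383 294
262 381:145(93,30,106) 382:108(92,24,112) 383:108(92,22,113) 384:114(95,21,112) 385:116(97,20,112) 386:141(100,20,111)
263 381:128(92,28,105) 382:108(93,25,107) 383:108(93,22,109) 384:114(95,20,110) 385:118(98,20,108) 386:152(102,21,106)
264 381:125(93,28,101) 382:108(93,25,103) 383:109(93,21,107) 384:113(95,20,106) 385:120(99,21,104)
265 381:113(93,28,97) 382:108(93,25,100) 383:110(92,20,104) 384:114(96,20,103) 385:120(99,21,100)
266 380:128(92,30,92) 381:108(93,28,93) 382:108(93,24,98) 383:110(93,21,100) 384:113(96,20,99) 385:120(100,21,96)
267 380:99(90,27,93) 381:83(92,26,93) 382:108(93,24,93) 383:112(93,20,97) 384:114(97,21,94) 385:114(100,20,93) 386:133(102,19,93)
268 380:67(89,26,90) 381:59(89,23,93) 382:80(92,22,93) 383:88(94,20,93) 384:74(96,19,92) 385:74(99,19,91) 386:91(101,18,91)
269 380:53(89,25,88) 381:61(88,21,91) 382:58(90,20,91) 383:61(92,18,92) 384:54(95,18,91) 385:58(98,17,89) 386:99(102,18,87)
270 380:51(89,25,85) 381:53(88,20,89) 382:5
[... 1145 characters left out ...]
2:235(75,-0,86) 383:230(77,-1,86) 384:138(80,-2,85) 389:111(89,-11,88)
279 380:235(69,-0,86) 381:235(71,-1,86) 382:235(73,-3,87) 383:233(74,-5,87) 384:218(77,-6,86) 385:140(80,-7,86)
280 380:236(67,-3,86) 381:235(69,-4,86) 382:235(71,-6,86) 383:232(73,-7,86) 384:198(75,-8,87) 385:129(78,-9,85) 386:105(92,2,67)
281 380:235(65,-5,86) 381:232(66,-7,87) 382:204(69,-8,87) 383:200(72,-9,85) 384:137(75,-9,83) 385:99(89,2,65) 386:61(89,-1,68) 387:84(92,-2,67)
282 380:205(63,-8,86) 381:200(65,-10,87) 382:142(69,-9,83) 386:51(88,-3,66) 387:56(90,-5,67) 388:87(92,-6,67)
283 380:142(63,-9,83) 387:55(89,-6,65) 388:85(89,-9,68) 389:119(92,-10,68)
284 388:63(89,-10,66) 389:83(91,-11,64)
285
286
287
288
289
```

The depth data puts the prong inner faces at about z 67.5 and 87.4. The pointer blade is at about z 82 to 86, which is inside the gap. I'll confirm with a close wrist view of the fork.

Call:
send_rows(
  motion=[
    [0.02,-0.08,0.05,0,0,0,1],
    [0.05,-0.2,0.14,0,0,0,1],
    [0.1,-0.31,0.14,0,0,0,1],
    [0.14,-0.42,0.14,0,0,0,1],
    [0.18,-0.53,0.14,0,0,0,1],
    [0.23,-0.64,0.14,0,0,0,1],
    [0.28,-0.75,0.14,0,0,0,1],
    [0.32,-0.86,0.14,0,0,0,1],
    [0.368,-0.95,0.14,0,0,0,1],
    [0.368,-0.984,0.14,0,0,0,1],
    [0.368,-0.984,0.14,0,0,0,1],
    [0.368,-0.984,0.14,0,0,0,1],
    [0.368,-0.984,0.14,0,0,0,1],
  ],
)

```text
time_s: 19.0
ee_pos: [614.6, -223.5, 220.5]
ee_rot: [180.0, 0.0, 155.1]
force: [0.7, 0.5, 0.3]
gripper_width: 91.5
gripper_force: 0.0
```

```bash
python3 - <<'E'
from h import *
s,f=wrist(); print(s["time_s"],s["ee_pos"])
P=cloud(f); px=f["pixels"].mean(-1); cv2.imwrite("pics/fork.png",f["pixels"][:,:,::-1])
C=np.array([507,-238.]); q=P[...,:2]-C; th=np.radians(20.74); ex=np.array([np.cos(th),np.sin(th)]);ey=np.array([-ex[1],ex[0]])
X=q@ex;Y=q@ey
m=(px>100)&(X>55)&(X<80)&(abs(Y)<8)&(P[...,2]>70)&(P[...,2]<100); print("pointer top",m.sum(),np.median(P[m][:,2]) if m.sum() else "")
m=(X>86)&(X<94)&(Y>-14)&(Y<12)&(P[...,2]>55)&(P[...,2]<100); print(m.sum(),np.histogram(P[m][:,2],np.arange(55,101,1.5)))
m=(abs(X)<48)&(abs(Y)<45)&(P[...,2]>85)&(P[...,2]<97);print("pan",np.median(P[m][:,2]) if m.sum() else "",m.sum())
E
```

```text
19.0 [ 614.62065322 -223.53557914  220.49557745]
pointer top 547 84.96459460231598
234 (array([  0,   0,   0,   0,   1,   1,   9,  37,  13,   0,   0,   0,   0,
         0,   0,   0,   0,   0,   0,   0,   2,   2,   4,  29, 112,  24,
         0,   0,   0,   0]), array([ 55. ,  56.5,  58. ,  59.5,  61. ,  62.5,  64. ,  65.5,  67. ,
        68.5,  70. ,  71.5,  73. ,  74.5,  76. ,  77.5,  79. ,  80.5,
        82. ,  83.5,  85. ,  86.5,  88. ,  89.5,  91. ,  92.5,  94. ,
        95.5,  97. ,  98.5, 100. ]))
pan 88.90160212527957 7822
```

View pics/fork.png

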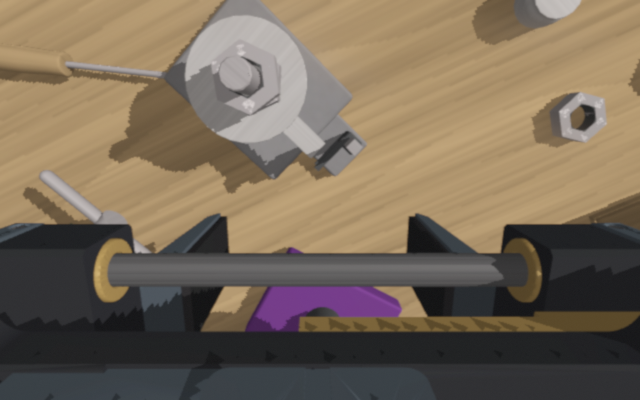

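The wrist view agrees: prong tops are at about 91.7 and 66.3, so the gap runs from about 66.3 to 86.5. The blade spans about 81 to 85, fully between the prongs and about 1.5 mm clear of the upper one. Both nuts lie flat on the pin (238,75), the pan stands free and the arm touches nothing, so I'll hand in.

```bash
python3 -c "
from workcell import env
print(env.job_done())"
```

```text
the job is handed in; nothing more can be done
None
```

I handed the job in with two nuts threaded flat on the pin and the pointer hanging free between the prongs, about 1.5 mm below the upper one; the other three nuts and everything else on the bench were left alone.

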